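# Gather the glass nuggets in the yellow corner of the craft tote

## Robot

A 6-joint arm with a two-finger parallel gripper is mounted at the origin on the work surface. World frame = base frame: x ahead of the robot, y to its left, z up, the work surface at z = 0. Lengths are in m, angles in rad, forces in N, time in s.
With the tool pointing down it reaches from about 0.35 to 0.925 m from the base axis. Payload 6.4 kg.
Tool frame: the origin (TCP) lies at the very end of the fingers, on their centre line; the grasp point (between the pads) lies 19 mm behind it; x points along the fingers, y is the direction in which the jaws open and shut, and the axes are right-handed (so a half turn about x gives the same grasp; the last joint's range is limited). The gripper opens to 85 mm and grips with 20 to 120 N. Pads are 22 mm wide; open, the fingers measure 114 mm over their backs; the gripper's body (76 mm by 85 mm) begins 54 mm behind the grasp point. The pads swing forward as they close: fully open they stand 13 mm farther back than shut.
Start: joints at [1.169, 0.245, 1.558, -0, 1.339, -0.174], TCP at [0.147, 0.633, 0.231] pointing down, gripper open.
Joint ranges: [-3.13, 3.13], [-1.02, 2.26], [0.13, 2.54], [-0.95, 4.09], [0.21, 2.88], [-2.74, 2.74]. Speed limits (rad/s): [2.57, 2.57, 3.14, 3.14, 3.14, 3.14].

## Interface

Orientations are given as a unit quaternion [w, x, y, z].
In Python, from station import r gives the robot as it stands.
- The arm moves only by the shell command python3 -m crank 'ROWS'. ROWS is a JSON object of lists of equal length, an entry for each row: "delta_pos": the shift along the world's x, y, z in m, a list of three; "angular": the turn, a rotation vector about the world's x, y, z in rad, a list of three; "grip": the finger opening in m, from 0 to 0.0854. In form: {"delta_pos": [[x, y, z], ...], "angular": [[wx, wy, wz], ...], "grip": [grip, ...]}. A call has 1 to 12 rows; each row is the pose to reach, as a shift and turn from the pose measured when the call began; what a row does not reach only later rows make up. A row lasts 1/10 s, in which the tool goes at most 50 mm and 8.59 degrees, less where a joint would pass 70% of its speed; a pose out of reach is approached as far as the arm can. A call with a gripper value outside its range is refused whole. The fingers move at their own pace and stop on an object; the grip force is fixed at half the most. Time passes only in rows, so rows that repeat a pose let the fingers close. It gives the time, the measured TCP pose, the force and the opening at its end, in the units of the state.
- r.state(): the state, without advancing time (a new reading comes with each control period).
- r.grab_frame(name): name is "scene" or "side" or "wrist"; returns a dict with "frame" (400x640x3 uint8, blue, green, red), "mtx" (3x3 intrinsics, pixels), "R" (3x3) and "t" (3): a world point X has camera coordinates R X + t; the wrist camera has in their place "mount" (4x4, takes a point from camera to tool coordinates, whose origin is the TCP and whose axes are the tool frame's). Camera axes: x right, y down, z forward; pixel columns grow to the right and rows downward; lengths in m; the calibration is good to about 2 mm. A picture is of the moment at which its call begins: read the wrist's pose just before it. There is no depth.
- r.job_done(): hands the job in, once; it reports no verdict.
The state is a dict: "time_s": time; "joint_positions": joint angles; "dq": joint speeds; "tau": joint torques, N m; "position": TCP position; "eef_rot": TCP orientation; "contact_force": force on the tool from outside, world axes, zero at the start; "moment": the same for the moment, N m; "gripper_width": opening from 0.0 (shut) to 1.0 (fully open).
Only numpy, scipy, OpenCV 4.12 (cv2) and the standard library are available. Lean on these libraries where they do the work, as an engineer would, in place of code of your own. Each camera call takes 0.05 s, during which the arm holds its last target. There are 200 camera calls.

## Task

Put the loose wooden lid on the open jar of brass beads so that it sits seated and level and the two kinds cannot get mixed, leaving the jar standing where it is. Then pick up the white tote by its handle, lift it clear of the table and tilt it (about 30 degrees) so that all four glass nuggets slide together into its yellow corner without spilling any. Finish while still holding the tote up, tilted and still, with the nuggets in that corner; leave the paint bottles and the palette knife alone.

Things in the scene. Friction and masses are not known exactly. Their poses are not given: they have to be found in the camera images.
- tote: White plastic open tray, 210 (its x) x 150 (y) x 45 mm high, walls and floor 4 mm, about 0.35 kg, loose. Origin: centre of the underside; z up. A plywood handle arches over the middle: uprights 30 mm wide (x) outside the walls at y = +-75 mm carry a bar along y (see tote_handle), right above the centre of mass. The corner at -x, +y is yellow (floor patch and walls).
- tote_handle (a point): Middle of the handle bar, 105 mm above the tote's underside; axes as the tote's. The bar runs along the tote's y: 14 mm thick (x), 20 mm high (z 95 to 115 mm), 162 mm long; grip its middle from above, fingers closing along the tote's x.
- tote_corner (a point): The yellow corner: the inner corner where floor and two walls meet, at (-101, +71, +4) mm in the tote's frame; axes as the tote's.
- jar: Clear glass-like jar, 72 mm outer diameter, 64 mm inner diameter, 70 mm high, open at the top, with a few brass beads in the bottom 31 mm, about 0.35 kg, loose on the table. Origin: centre of the underside; z up.
- jar_rim (a point): Centre of the jar's mouth, at rim height, 70 mm above its underside.
- lid: Loose round wooden lid lying right side up on the table, about 60 g: plug 56 mm wide, 8 mm deep (lower edge chamfered 3 mm), above it a disc 82 mm wide, 7 mm thick, and a knob 22 mm wide. Origin: centre of the plug's underside; z up; total height 41 mm. Seated: plug inside the jar's mouth, disc on the rim, origin 8 mm below the rim.
- lid_knob (a point): Centre of the lid's knob, 33 mm above the lid's origin; the knob's wide part (22 mm diameter) runs from 25 to 41 mm, a neck of 18 mm diameter from 15 to 25 mm.
- nugget0: Loose domed glass nugget (green glass), 22 mm diameter, 11 mm high, 12 g, flat side down on the floor of the tote. Origin: centre of its flat underside. It slides easily: friction on the plastic is about 0.2, so tilted some 30 degrees straight towards the corner (equally towards both its walls) it slides there.
- nugget1: Loose domed glass nugget (blue), 22 mm diameter, 11 mm high, 12 g, flat side down on the floor of the tote. Origin: centre of its flat underside. It slides easily: friction on the plastic is about 0.2, so tilted some 30 degrees straight towards the corner (equally towards both its walls) it slides there.
- nugget2: Loose domed glass nugget (amber glass), 22 mm diameter, 11 mm high, 12 g, flat side down on the floor of the tote. Origin: centre of its flat underside. It slides easily: friction on the plastic is about 0.2, so tilted some 30 degrees straight towards the corner (equally towards both its walls) it slides there.
- nugget3: Loose domed glass nugget (red), 22 mm diameter, 11 mm high, 12 g, flat side down on the floor of the tote. Origin: centre of its flat underside. It slides easily: friction on the plastic is about 0.2, so tilted some 30 degrees straight towards the corner (equally towards both its walls) it slides there.
- paint_yellow: Bystander: yellow square paint bottle 44 x 44 mm, 110 mm high, black cap. Origin: centre of the underside.
- paint_sage: Bystander: sage-green square paint bottle 44 x 44 mm, 110 mm high, black cap. Origin: centre of the underside.
- palette_knife: Bystander: thin palette knife with red handle lying on the table, 204 mm long along its x (blade at +x), 16 mm high. Origin: on the table where the handle meets the shank.
Not all that is in view belongs to the job. Of the things shaped like the jar, the clear one is meant.

How it is judged:
By the outcome, as a careful person would: the job done as asked, in the order asked, and still so for the second after the job is handed in, while the arm keeps its last pose, push and grip.
It also fails if it takes over 56 s, if anything falls off the work surface, if the arm or the gripper's body presses on something with over 40 N, if the wrist force passes 120 N, or if a joint passes its speed limit or range.

## Working session

There is one attempt and no reset: what is moved stays moved. The work goes in short steps, Python scripts to look and compute and a shell command to move; the robot and the scene stay as the last step left them, time stands still between calls to the robot, and variables do not carry over. Pictures are saved under pics/ and viewed, about 8 in all and at most 12, crops included, and the job is handed in when it is done.

```bash
mkdir -p pics; ls; cat > h.py <<'E'
import numpy as np, cv2
from station import r
from scipy.spatial.transform import Rotation as Ro
def cam(n):
    s=r.state(); f=r.grab_frame(n); K=np.array(f["mtx"])
    if "R" in f: R=np.array(f["R"]);t=np.array(f["t"])
    else:
        M=np.array(f["mount"]);q=s["eef_rot"];T=np.eye(4);T[:3,:3]=Ro.from_quat([q[1],q[2],q[3],q[0]]).as_matrix();T[:3,3]=s["position"]
        W=np.linalg.inv(T@M);R=W[:3,:3];t=W[:3,3]
    return f["frame"],K,R,t
def ray(c,u,v):
    _,K,R,t=c; d=R.T@np.linalg.solve(K,[u,v,1.]); return -R.T@t,d
def onz(c,u,v,z):
    o,d=ray(c,u,v); return o+d*(z-o[2])/d[2]
def proj(c,X):
    _,K,R,t=c; p=K@(R@np.array(X)+t); return p[:2]/p[2]
def tri(a,b):
    A=[];B=[]
    for o,d in(a,b):
        d=d/np.linalg.norm(d);P=np.eye(3)-np.outer(d,d);A.append(P);B.append(P@o)
    return np.linalg.solve(sum(A),sum(B))
E
python3 - <<'E'
from h import *
import pickle
s=r.state();print(s)
for n in("scene","side","wrist"):
    c=cam(n);cv2.imwrite(f"pics/{n}0.png",c[0]);pickle.dump(c,open(f"{n}0.pkl","wb"));print(n,(-c[2].T@c[3]).round(3),c[2][2].round(2))
E
```

```text
pics
{'time_s': 0.0, 'joint_positions': array([ 1.16885397e+00,  2.45825448e-01,  1.55904353e+00, -1.20613301e-05,
        1.33869446e+00, -1.74086796e-01]), 'dq': array([-0.00035212, -0.00150709, -0.00147691, -0.00114621, -0.0009766 ,
        0.00190972]), 'tau': array([ 3.01761529e-04, -4.29510176e+01, -3.26126969e+01, -6.13252314e-05,
        5.35802072e-03,  8.31801998e-06]), 'position': array([0.14659028, 0.6326694 , 0.23015718]), 'eef_rot': array([ 0.70232861,  0.07971468,  0.70271649, -0.08105319]), 'contact_force': array([ 0.13452975,  0.02147749, -0.14824875]), 'moment': array([ 0.05115136,  0.07243062, -0.01362498]), 'gripper_width': 0.9982813389598179}
scene [0.881 0.358 0.759] [-0.41 -0.47 -0.78]
side [0.38  0.568 0.566] [ 0.23 -0.77 -0.59]
wrist [0.082 0.648 0.373] [ 0.26 -0.06 -0.96]
```

View pics/scene0.png

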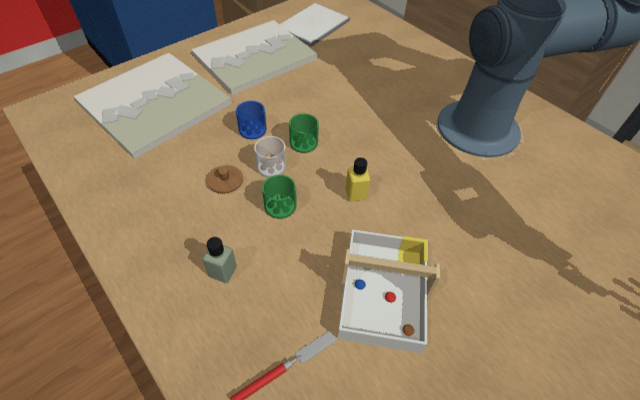

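View pics/side0.png

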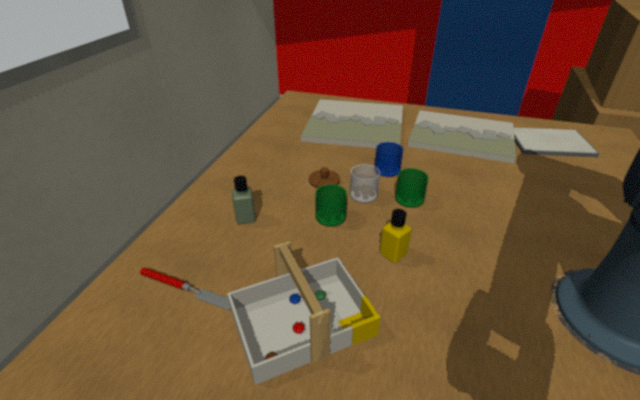

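Scene: clear jar ~(270,155), lid ~(225,178) with green jars at (303,132), (280,195), blue (251,119). The tote is at ~(388,290), its yellow corner ~(415,250). I'll zoom in for precise picks.

```bash
python3 - <<'E'
import cv2,numpy as np
a=cv2.imread("pics/scene0.png")[95:225,200:330];b=cv2.imread("pics/side0.png")[135:235,295:435]
A=cv2.resize(a,(520,520),interpolation=cv2.INTER_CUBIC);B=cv2.resize(b,(560,400),interpolation=cv2.INTER_CUBIC)
A=cv2.resize(a,None,fx=3,fy=3,interpolation=2);B=cv2.resize(b,None,fx=3,fy=3,interpolation=2)
o=np.zeros((400,820,3),np.uint8);o[:390,:390]=A;o[:300,395:815]=B
cv2.imwrite("pics/z1.png",o[:,:800])
a=cv2.imread("pics/scene0.png")[225:355,330:450];b=cv2.imread("pics/side0.png")[235:385,220:385]
o=np.zeros((400,800,3),np.uint8);o[:390,:360]=cv2.resize(a,None,fx=3,fy=3,interpolation=2);o[:375,365:365+412]=cv2.resize(b,(412,375),interpolation=2)
cv2.imwrite("pics/z2.png",o)
E
```

```text
(no output)
```

View pics/z1.png

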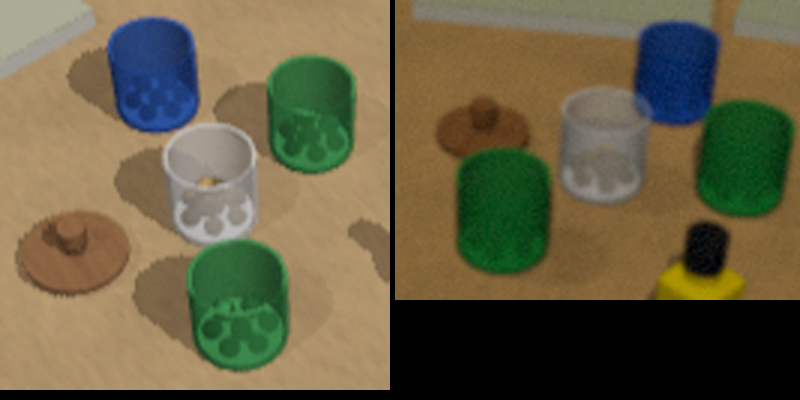

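View pics/z2.png

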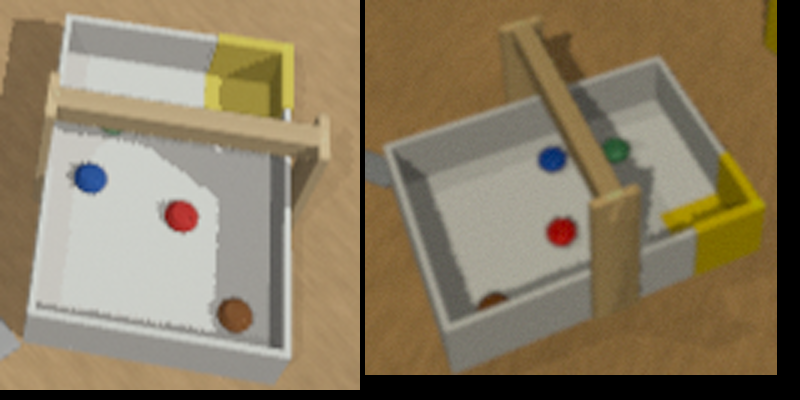

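```bash
cat > m.py <<'E'
from h import *
import pickle
S=pickle.load(open("scene0.pkl","rb"));D=pickle.load(open("side0.pkl","rb"))
s1=lambda u,v:(200+u/3,95+v/3); d1=lambda u,v:(295+(u-395)/3,135+v/3)
s2=lambda u,v:(330+u/3,225+v/3); d2=lambda u,v:(220+(u-365)/2.497,235+v/2.5)
P=lambda n,x:print(n,np.round(x,4))
for n,a,b,z in[("rim",s1(210,157),d1(605,111),.07),("lid disc",s1(75,250),d1(483,131),.015),("knobtop",s1(71,228),d1(484,103),.041)]:
    P(n,[onz(S,*a,z),onz(D,*b,z)]);P(" tri",tri(ray(S,*a),ray(D,*b)))
for n,u in[("blue",(153,42)),("green far",(311,80)),("green near",(238,268))]: P(n,onz(S,*s1(*u),.07))
sc=[(68,15),(293,43),(290,355),(27,312)];dc=[(658,58),(763,205),(447,330),(385,148)]
cs=[onz(S,*s2(*p),.045) for p in sc];P("S",cs);cd=[onz(D,*d2(*p),.045) for p in dc];P("D",cd)
P("tri",[tri(ray(S,*s2(*p)),ray(D,*d2(*q))) for p,q in zip(sc,dc)])
for c in(np.array(cs),np.array(cd)):
    P("ctr",c.mean(0));P("len",np.linalg.norm(c-np.roll(c,-1,0),axis=1))
    xa=(c[2]+c[3]-c[0]-c[1])[:2];print("yaw tote x",np.degrees(np.arctan2(xa[1],xa[0])))
hs=[(52,90),(325,128)];hd=[(520,32),(615,195)]
P("handle tri",[tri(ray(S,*s2(*p)),ray(D,*d2(*q))) for p,q in zip(hs,hd)])
P("bottle y",onz(S,357,165,.11));P("nug",[onz(S,*s2(*p),.01) for p in[(91,178),(181,216),(234,315),(112,128)]])
# mask-based: lid centroid
for c in(S,D):
    h=cv2.cvtColor(c[0],cv2.COLOR_BGR2HSV)
E
python3 m.py
```

```text
rim [[ 0.5114 -0.224   0.07  ]
 [ 0.5087 -0.222   0.07  ]]
 tri [ 0.5096 -0.2268  0.0668]
lid disc [[ 0.6218 -0.2535  0.015 ]
 [ 0.6168 -0.2474  0.015 ]]
 tri [ 0.6197 -0.2587  0.0079]
knobtop [[ 0.6215 -0.2525  0.041 ]
 [ 0.6171 -0.251   0.041 ]]
 tri [ 0.6194 -0.2572  0.0363]
blue [ 0.4703 -0.3607  0.07  ]
green far [ 0.3971 -0.244   0.07  ]
green near [ 0.5603 -0.1226  0.07  ]
S [[0.5047 0.0492 0.045 ]
 [0.4027 0.1597 0.045 ]
 [0.5634 0.2968 0.045 ]
 [0.6624 0.1847 0.045 ]]
D [[0.5036 0.0522 0.045 ]
 [0.4051 0.1611 0.045 ]
 [0.5629 0.2984 0.045 ]
 [0.6593 0.1891 0.045 ]]
tri [[0.5039 0.0487 0.0424]
 [0.4045 0.161  0.0463]
 [0.5632 0.2972 0.0437]
 [0.6615 0.1845 0.0402]]
ctr [0.5333 0.1726 0.045 ]
len [0.1504 0.2113 0.1496 0.2079]
yaw tote x 40.57749404134345
ctr [0.5327 0.1752 0.045 ]
len [0.1469 0.2092 0.1457 0.2074]
yaw tote x 41.16616203810506
handle tri [[0.5841 0.1129 0.1081]
 [0.4814 0.231  0.1157]]
bottle y [ 0.4216 -0.0362  0.11  ]
nug [[0.5607 0.1362 0.01  ]
 [0.5343 0.1913 0.01  ]
 [0.5558 0.2563 0.01  ]
 [0.5247 0.1185 0.01  ]]
```

Cross-checks: the two views agree within 2–6 mm, and the tote edges come out at 150 x 210 mm as they should. Jar ≈ (0.510,-0.223), lid ≈ (0.619,-0.251), tote centre ≈ (0.533,0.174) with yaw 41°. I'll move above the lid, then refine with the wrist camera.

```bash
python3 -m crank '{"delta_pos":[[0.024,-0.044,0],[0.047,-0.088,0],[0.071,-0.132,0],[0.094,-0.177,0],[0.118,-0.221,0],[0.141,-0.265,0],[0.165,-0.309,0],[0.188,-0.354,0],[0.212,-0.398,0],[0.236,-0.442,0],[0.236,-0.442,0],[0.236,-0.442,0]],"angular":[[0,0,0],[0,0,0],[0,0,0],[0,0,0],[0,0,0],[0,0,0],[0,0,0],[0,0,0],[0,0,0],[0,0,0],[0,0,0],[0,0,0]],"grip":[0.085,0.085,0.085,0.085,0.085,0.085,0.085,0.085,0.085,0.085,0.085,0.085]}'
```

```text
time_s: 1.35
position: [0.3829, 0.1898, 0.2303]
eef_rot: [0.702, 0.081, 0.703, -0.082]
contact_force: [-0.4, -0.0, -0.8]
gripper_width: 0.996
```

```bash
python3 -m crank '{"delta_pos":[[0.022,-0.044,0],[0.044,-0.088,0],[0.066,-0.132,0],[0.088,-0.176,0],[0.11,-0.22,0],[0.132,-0.264,0],[0.154,-0.308,0],[0.176,-0.352,0],[0.198,-0.396,0],[0.217,-0.435,0],[0.217,-0.435,0],[0.217,-0.435,0]],"angular":[[0,0,0],[0,0,0],[0,0,0],[0,0,0],[0,0,0],[0,0,0],[0,0,0],[0,0,0],[0,0,0],[0,0,0],[0,0,0],[0,0,0]],"grip":[0.085,0.085,0.085,0.085,0.085,0.085,0.085,0.085,0.085,0.085,0.05,0.05]}'
python3 - <<'E'
from h import *
import pickle
c=cam("wrist");pickle.dump(c,open("w1.pkl","wb"));cv2.imwrite("pics/w1.png",c[0])
for p in[(.51,-.2235,.07),(.619,-.251,.041),(.619,-.251,.015)]:print(proj(c,p).round(1))
print(r.state()["joint_positions"].round(2))
E
```

```text
time_s: 2.55
position: [0.6005, -0.2437, 0.2292]
eef_rot: [0.702, 0.081, 0.703, -0.081]
contact_force: [-0.0, 0.8, 0.4]
gripper_width: 0.682
[319.9  72.8]
[318.2 197.5]
[318.4 191.3]
[-0.56  0.24  1.56 -0.    1.34 -1.9 ]
```

View pics/w1.png

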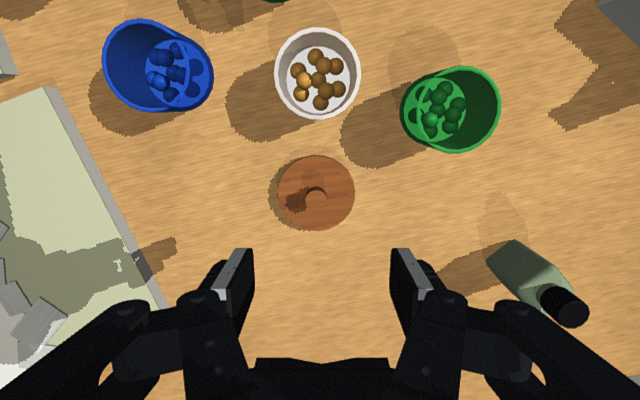

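Wrist view: the clear jar's rim is centred at ~(318,73.5), the lid disc at ~(316,193) and the knob at ~(316,197). All are within 3 px of prediction.

```bash
python3 - <<'E'
from h import *
import pickle
c=pickle.load(open("w1.pkl","rb"));im=c[0]
h=cv2.cvtColor(im,cv2.COLOR_BGR2HSV)
# lid: redder wood than the table
box=im[145:240,265:365].astype(int);hb=h[145:240,265:365]
print("hue lid",h[215,330],h[170,340],"table",h[240,220],h[215,380])
m=((hb[...,0]<11)&(hb[...,1]>90)).astype(np.uint8)
m=cv2.morphologyEx(m,cv2.MORPH_OPEN,np.ones((3,3),np.uint8))
k=max(cv2.findContours(m,0,1)[0],key=cv2.contourArea);e=cv2.fitEllipse(cv2.convexHull(k));lc=(e[0][0]+265,e[0][1]+145);print("lid",lc,e[1:])
hb=h[20:130,265:370];m=(hb[...,1]<60).astype(np.uint8)
k=max(cv2.findContours(m,0,1)[0],key=cv2.contourArea);e=cv2.fitEllipse(cv2.convexHull(k));jc=(e[0][0]+265,e[0][1]+20);print("jar",jc,e[1:])
print("lid",onz(c,*lc,.0135),onz(c,316,193,.0135),"jar",onz(c,*jc,.07),onz(c,318,73.5,.07))
print(np.linalg.norm(onz(c,278,193,.0135)-onz(c,354,193,.0135)),np.linalg.norm(onz(c,275,73.5,.07)-onz(c,361,73.5,.07)))
E
```

```text
hue lid [ 14 167 153] [ 12 164 157] table [ 18 125 212] [ 17 128 209]Traceback (most recent call last):
  File "<stdin>", line 10, in <module>
ValueError: max() iterable argument is empty
```

```bash
python3 - <<'E'
from h import *
import pickle
c=pickle.load(open("w1.pkl","rb"));im=c[0]
h=cv2.cvtColor(im,cv2.COLOR_BGR2HSV)
hb=h[145:240,265:365]
m=((hb[...,0]<16)&(hb[...,1]>150)).astype(np.uint8)
m=cv2.morphologyEx(m,cv2.MORPH_OPEN,np.ones((5,5),np.uint8))
k=max(cv2.findContours(m,0,1)[0],key=cv2.contourArea);e=cv2.fitEllipse(cv2.convexHull(k));lc=(e[0][0]+265,e[0][1]+145);print("lid",lc,e[1:])
hb=h[20:130,265:370];m=(hb[...,1]<60).astype(np.uint8)
k=max(cv2.findContours(m,0,1)[0],key=cv2.contourArea);e=cv2.fitEllipse(cv2.convexHull(k));jc=(e[0][0]+265,e[0][1]+20);print("jar",jc,e[1:])
print("lid",onz(c,*lc,.0135),onz(c,316,193,.0135),"jar",onz(c,*jc,.07),onz(c,318,73.5,.07))
print(np.linalg.norm(onz(c,278,193,.0135)-onz(c,354,193,.0135)),np.linalg.norm(onz(c,275,73.5,.07)-onz(c,361,73.5,.07)))
E
```

```text
lid (315.87664794921875, 192.54790115356445) ((75.08419036865234, 76.78712463378906), 90.96224212646484)
jar (316.99975204467773, 72.92557144165039) ((87.20362091064453, 92.61457061767578), 179.55899047851562)
lid [ 0.62003149 -0.25404401  0.0135    ] [ 0.62053942 -0.25403099  0.0135    ] jar [ 0.50951905 -0.22585325  0.07      ] [ 0.51013303 -0.22516152  0.07      ]
0.08032036588851407 0.07005569878672048
```

```bash
python3 -m crank '{"delta_pos":[[0.0195,-0.0103,-0.04],[0.0195,-0.0103,-0.08],[0.0195,-0.0103,-0.12],[0.0195,-0.0103,-0.15],[0.0195,-0.0103,-0.175],[0.0195,-0.0103,-0.195],[0.0195,-0.0103,-0.209],[0.0195,-0.0103,-0.209],[0.0195,-0.0103,-0.209]],"angular":[[0,0,0],[0,0,0],[0,0,0],[0,0,0],[0,0,0],[0,0,0],[0,0,0],[0,0,0],[0,0,0]],"grip":[0.05,0.05,0.05,0.05,0.05,0.05,0.05,0.05,0.05]}'
python3 -m crank '{"delta_pos":[[0,0,0],[0,0,0],[0,0,0],[0,0,0],[0,0,0],[0,0,0],[0,0,0],[0,0,0],[0,0,0],[0,0,0]],"angular":[[0,0,0],[0,0,0],[0,0,0],[0,0,0],[0,0,0],[0,0,0],[0,0,0],[0,0,0],[0,0,0],[0,0,0]],"grip":[0.0,0.0,0.0,0.0,0.0,0.0,0.0,0.0,0.0,0.0]}'
```

```text
time_s: 3.5
position: [0.6203, -0.2527, 0.0214]
eef_rot: [0.702, 0.08, 0.703, -0.081]
contact_force: [1.1, -0.3, -0.1]
gripper_width: 0.585
time_s: 4.5
position: [0.6215, -0.2533, 0.0235]
eef_rot: [0.703, 0.08, 0.702, -0.081]
contact_force: [-0.5, 1.6, 6.0]
gripper_width: 0.222
```

```bash
python3 -m crank '{"delta_pos":[[0,0,0.01],[0,0,0.02],[0,0,0.03],[0,0,0.03],[0,0,0.03]],"angular":[[0,0,0],[0,0,0],[0,0,0],[0,0,0],[0,0,0]],"grip":[0.0,0.0,0.0,0.0,0.0]}'
python3 - <<'E'
from h import *
import pickle
c=cam("wrist");a=c[0][150:400,170:470]
d=cam("side");b=d[0][130:230,270:420]
o=np.zeros((400,800,3),np.uint8);o[:250,:300]=a;o[:333,300:]=cv2.resize(b,(500,333),interpolation=2)
cv2.imwrite("pics/g1.png",o)
E
```

```text
time_s: 5.0
position: [0.6216, -0.2534, 0.054]
eef_rot: [0.703, 0.08, 0.702, -0.081]
contact_force: [-0.8, -0.4, -1.0]
gripper_width: 0.232
```

View pics/g1.png

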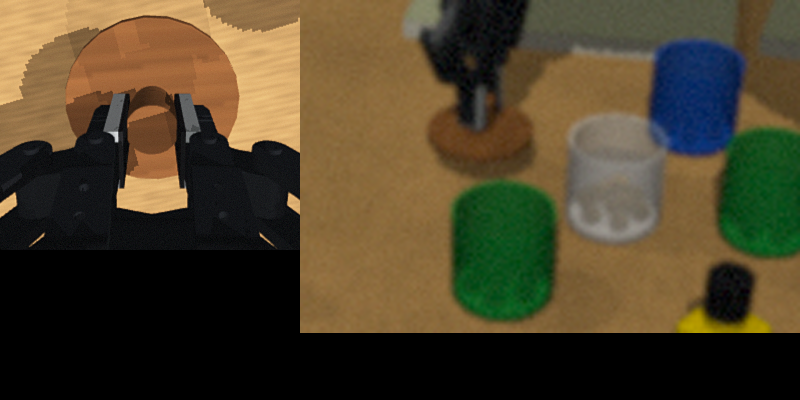

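The lid is held, off the table and level. The disc centre in the wrist image is ~(322,247). I'll locate it and work out the shift.

```bash
python3 - <<'E'
from h import *
c=cam("wrist");h=cv2.cvtColor(c[0],cv2.COLOR_BGR2HSV)
m=np.zeros((400,640),np.uint8);m[150:350,220:430]=((h[150:350,220:430,0]<16)&(h[150:350,220:430,1]>150))
m=cv2.morphologyEx(m,cv2.MORPH_OPEN,np.ones((5,5),np.uint8))
k=max(cv2.findContours(m,0,1)[0],key=cv2.contourArea);e=cv2.fitEllipse(cv2.convexHull(k));print(e)
p=onz(c,*e[0],.0445);q=onz(c,322,247,.0445);print(p,q,np.array([.5095,-.225])-p[:2])
print(np.linalg.norm(onz(c,235,247,.0445)-onz(c,409,247,.0445)), r.state()["position"])
E
```

```text
((321.6330871582031, 246.77957153320312), (162.25596618652344, 172.9024200439453), 90.17345428466797)
[ 0.61803093 -0.25187303  0.0445    ] [ 0.61817702 -0.25173149  0.0445    ] [-0.10853093  0.02687303]
0.08102909475550384 [ 0.62104854 -0.25301623  0.05277695]
```

```bash
python3 -m crank '{"delta_pos":[[0,0,0.03],[0,0,0.06],[-0.02,0.005,0.065],[-0.045,0.011,0.065],[-0.07,0.017,0.065],[-0.09,0.023,0.065],[-0.105,0.026,0.065],[-0.1095,0.0275,0.065],[-0.1095,0.0275,0.065],[-0.1095,0.0275,0.065]],"angular":[[0,0,0],[0,0,0],[0,0,0],[0,0,0],[0,0,0],[0,0,0],[0,0,0],[0,0,0],[0,0,0],[0,0,0]],"grip":[0,0,0,0,0,0,0,0,0,0]}'
python3 - <<'E'
from h import *
S=cam("scene");D=cam("side");W=cam("wrist")
import pickle
for n,c in(("S",S),("D",D)):
    print(n,"rim pred",proj(c,(.5095,-.225,.07)).round(1))
a=S[0][90:200,220:330];b=D[0][125:215,310:420]
o=np.zeros((480,800,3),np.uint8);o[:400,:400]=cv2.resize(a,(400,400),interpolation=2);o[:327,400:]=cv2.resize(b,(400,327),interpolation=2)
cv2.imwrite("pics/p1.png",o);pickle.dump((S,D,W),open("p1.pkl","wb"))
h=cv2.cvtColor(W[0],cv2.COLOR_BGR2HSV)
m=np.zeros((400,640),np.uint8);m[150:350,220:430]=((h[150:350,220:430,0]<16)&(h[150:350,220:430,1]>150))
m=cv2.morphologyEx(m,cv2.MORPH_OPEN,np.ones((5,5),np.uint8))
k=max(cv2.findContours(m,0,1)[0],key=cv2.contourArea);e=cv2.fitEllipse(cv2.convexHull(k));z=r.state()["position"][2]-.0085
print(e,onz(W,*e[0],z),r.state()["position"])
E
```

```text
time_s: 6.15
position: [0.5121, -0.2258, 0.1179]
eef_rot: [0.703, 0.08, 0.702, -0.081]
contact_force: [0.1, 0.2, -0.4]
gripper_width: 0.228
S rim pred [270.4 146.7]
D rim pred [364.9 171.3]
((321.7103271484375, 246.9508056640625), (161.84103393554688, 173.15414428710938), 90.75810241699219) [ 0.50929209 -0.22457983  0.10933257] [ 0.512143   -0.22576511  0.11783257]
```

View pics/p1.png

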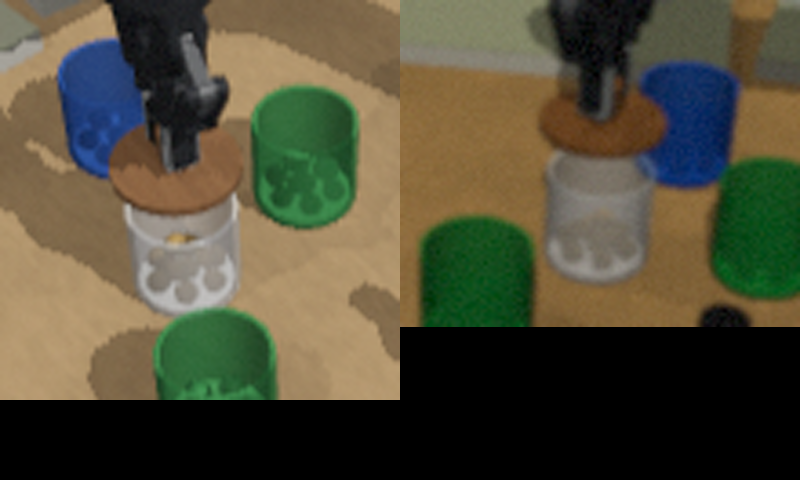

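The lid sits over the clear jar in both views and within 1 mm by the wrist measure. I'll lower it.

```bash
python3 -m crank '{"delta_pos":[[0,0,-0.008],[0,0,-0.014],[0,0,-0.018],[0,0,-0.022],[0,0,-0.026],[0,0,-0.029],[0,0,-0.029]],"angular":[[0,0,0],[0,0,0],[0,0,0],[0,0,0],[0,0,0],[0,0,0],[0,0,0]],"grip":[0,0,0,0,0,0,0]}'
```

```text
time_s: 7.0
position: [0.5119, -0.2256, 0.0883]
eef_rot: [0.702, 0.08, 0.703, -0.081]
contact_force: [-0.5, 1.1, -0.8]
gripper_width: 0.226
```

```bash
python3 -m crank '{"delta_pos":[[0,0,-0.0015],[0,0,-0.003],[0,0,-0.004],[0,0,-0.004]],"angular":[[0,0,0],[0,0,0],[0,0,0],[0,0,0]],"grip":[0,0,0,0]}'
```

```text
time_s: 7.4
position: [0.5123, -0.2258, 0.0856]
eef_rot: [0.703, 0.08, 0.702, -0.081]
contact_force: [-4.4, 2.7, 6.4]
gripper_width: 0.229
```

```bash
python3 -m crank '{"delta_pos":[[0,0,0],[0,0,0],[0,0,0],[0,0,0],[0,0,0.01],[0,0,0.03],[0,0,0.06],[0,0,0.1],[0,0,0.14],[0,0,0.14],[0,0,0.14]],"angular":[[0,0,0],[0,0,0],[0,0,0],[0,0,0],[0,0,0],[0,0,0],[0,0,0],[0,0,0],[0,0,0],[0,0,0],[0,0,0]],"grip":[0.04,0.05,0.05,0.05,0.05,0.05,0.05,0.05,0.05,0.05,0.05]}'
python3 - <<'E'
from h import *
S=cam("scene");D=cam("side");W=cam("wrist")
a=S[0][110:200,230:320];b=D[0][145:215,325:405]
o=np.zeros((480,800,3),np.uint8);o[:300,:300]=cv2.resize(a,(300,300),interpolation=2);o[:263,300:600]=cv2.resize(b,(300,263),interpolation=2)
w=W[0][60:280,220:420];o[260:480,600:]=w
for c,f,ox,oy,x0 in((S,300/90,230,110,0),(D,300/80,325,145,300)):
  for p in [(.5095+.041*np.cos(t),-.225+.041*np.sin(t),z) for t in np.linspace(0,6.28,16) for z in(.07,)]:
    u=proj(c,p);cv2.circle(o,(int(x0+(u[0]-ox)*f),int((u[1]-oy)*f)),1,(255,0,255),-1)
cv2.imwrite("pics/p2.png",o)
h=cv2.cvtColor(W[0],cv2.COLOR_BGR2HSV)
m=((h[...,0]<16)&(h[...,1]>150)).astype(np.uint8);m[:60]=0;m[280:]=0;m[:,:220]=0;m[:,420:]=0
m=cv2.morphologyEx(m,cv2.MORPH_OPEN,np.ones((5,5),np.uint8))
k=max(cv2.findContours(m,0,1)[0],key=cv2.contourArea);e=cv2.fitEllipse(cv2.convexHull(k));print(e,onz(W,*e[0],.0755))
E
```

```text
time_s: 8.5
position: [0.5128, -0.2262, 0.2274]
eef_rot: [0.704, 0.079, 0.701, -0.081]
contact_force: [0.5, -0.6, -0.6]
gripper_width: 0.588
((321.2490234375, 186.17630004882812), (92.8071060180664, 95.14938354492188), 94.34790802001953) [ 0.51122265 -0.22509557  0.0755    ]
```

View pics/p2.png

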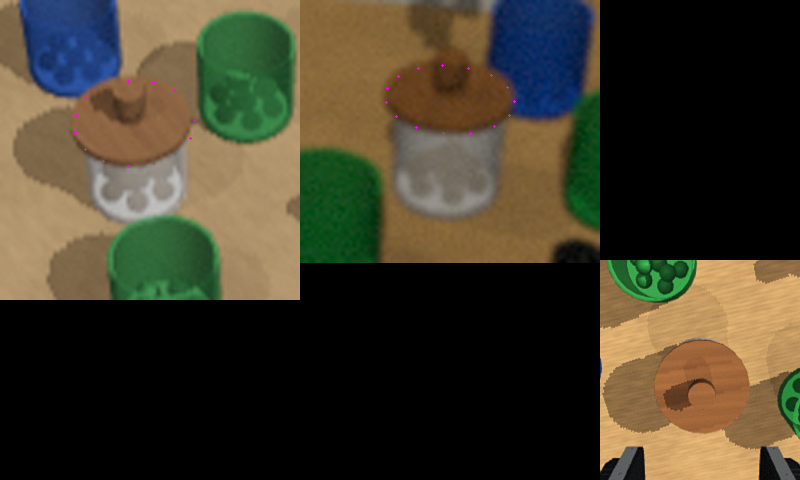

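The lid is seated and level: the disc matches the predicted rim ring in both views and its centre is within 2 mm. Next is the tote: move above the handle and turn −0.63 rad about z.

```bash
python3 -m crank '{"delta_pos":[[0.002,0.04,0],[0.004,0.08,0],[0.006,0.125,0],[0.008,0.17,0],[0.01,0.215,0],[0.012,0.26,0],[0.015,0.305,0],[0.018,0.35,0],[0.02,0.39,0],[0.02,0.399,0],[0.02,0.399,0],[0.02,0.399,0]],"angular":[[0,0,-0.07],[0,0,-0.14],[0,0,-0.21],[0,0,-0.28],[0,0,-0.35],[0,0,-0.42],[0,0,-0.49],[0,0,-0.56],[0,0,-0.63],[0,0,-0.63],[0,0,-0.63],[0,0,-0.63]],"grip":[0.06,0.06,0.06,0.06,0.06,0.06,0.06,0.06,0.06,0.06,0.06,0.06]}'
python3 - <<'E'
from h import *
import pickle
c=cam("wrist");pickle.dump(c,open("w2.pkl","wb"))
o=c[0].copy()
a=np.radians(40.9);Rz=np.array([[np.cos(a),-np.sin(a)],[np.sin(a),np.cos(a)]])
for x,y,z in[(sx*.007,sy*.081,.115) for sx in(-1,1) for sy in(-1,0,1)]+[(sx*.105,sy*.075,.045) for sx in(-1,1) for sy in(-1,1)]:
    w=Rz@[x,y]+[.533,.173];u=proj(c,(*w,z));cv2.circle(o,(int(u[0]),int(u[1])),2,(255,0,255),-1);print(u.round(1))
cv2.imwrite("pics/w2.png",o);print(r.state()["joint_positions"].round(2))
y=Ro.from_quat(np.roll(r.state()["eef_rot"],-1)).as_matrix()[:,1];print("jaw yaw",np.degrees(np.arctan2(y[1],y[0])))
E
```

```text
time_s: 9.85
position: [0.5311, 0.1729, 0.223]
eef_rot: [0.642, 0.294, 0.644, -0.294]
contact_force: [-0.3, 0.2, -0.4]
gripper_width: 0.7
[313.9 298.4]
[313.3 201.3]
[312.5  86.8]
[331.3 298.4]
[332.1 201.3]
[332.9  86.8]
[216.9 255.7]
[203.4  98.4]
[428.2 255.8]
[441.8  98.3]
[ 0.11  0.04  1.8   0.    1.3  -0.6 ]
jaw yaw 40.810061729696926
```

View pics/w2.png

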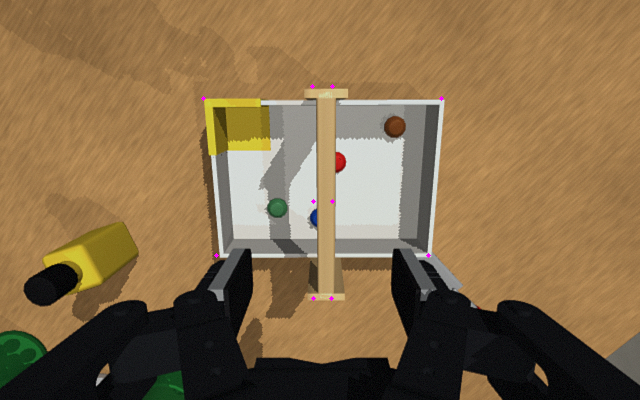

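Wrist view: handle bar centred at column ~326 against the predicted 323 (≈2 mm), and the yaw matches. The yellow corner is at (205,100) and all four nuggets are inside. I'll descend and grip.

```bash
python3 -m crank '{"delta_pos":[[0.003,0.002,-0.03],[0.003,0.002,-0.06],[0.003,0.002,-0.085],[0.003,0.002,-0.11],[0.003,0.002,-0.13],[0.003,0.002,-0.139],[0.003,0.002,-0.139],[0.003,0.002,-0.139]],"angular":[[0,0,0],[0,0,0],[0,0,0],[0,0,0],[0,0,0],[0,0,0],[0,0,0],[0,0,0]],"grip":[0.06,0.06,0.06,0.06,0.06,0.06,0.06,0.06]}'
python3 -m crank '{"delta_pos":[[0,0,0],[0,0,0],[0,0,0],[0,0,0],[0,0,0],[0,0,0],[0,0,0],[0,0,0],[0,0,0],[0,0,0]],"angular":[[0,0,0],[0,0,0],[0,0,0],[0,0,0],[0,0,0],[0,0,0],[0,0,0],[0,0,0],[0,0,0],[0,0,0]],"grip":[0,0,0,0,0,0,0,0,0,0]}'
```

```text
time_s: 10.7
position: [0.5351, 0.174, 0.0852]
eef_rot: [0.642, 0.295, 0.643, -0.294]
contact_force: [0.8, -0.1, 0.3]
gripper_width: 0.705
time_s: 11.7
position: [0.5356, 0.174, 0.0862]
eef_rot: [0.643, 0.295, 0.643, -0.294]
contact_force: [0.2, -0.4, 6.2]
gripper_width: 0.154
```

```bash
python3 -m crank '{"delta_pos":[[0,0,0.005],[0,0,0.015],[0,0,0.03],[0,0,0.045],[0,0,0.06],[0,0,0.075],[0,0,0.09],[0,0,0.105],[0,0,0.12],[0,0,0.13],[0,0,0.135],[0,0,0.135]],"angular":[[0,0,0],[0,0,0],[0,0,0],[0,0,0],[0,0,0],[0,0,0],[0,0,0],[0,0,0],[0,0,0],[0,0,0],[0,0,0],[0,0,0]],"grip":[0,0,0,0,0,0,0,0,0,0,0,0]}'
```

```text
time_s: 12.9
position: [0.5359, 0.1741, 0.2219]
eef_rot: [0.643, 0.295, 0.643, -0.294]
contact_force: [-0.2, -0.3, -4.3]
gripper_width: 0.157
```

```bash
python3 -m crank '{"delta_pos":[[0,0,0],[0,0,0],[0,0,0],[0,0,0],[0,0,0],[0,0,0],[0,0,0],[0,0,0],[0,0,0],[0,0,0],[0,0,0],[0,0,0]],"angular":[[-0.002,-0.025,0],[-0.004,-0.05,0],[-0.005,-0.075,0],[-0.007,-0.1,0],[-0.009,-0.125,0],[-0.011,-0.15,0],[-0.013,-0.175,0],[-0.014,-0.2,0],[-0.016,-0.225,0],[-0.018,-0.25,0],[-0.02,-0.275,0],[-0.021,-0.3,0]],"grip":[0,0,0,0,0,0,0,0,0,0,0,0]}'
python3 -m crank '{"delta_pos":[[0,0,0],[0,0,0],[0,0,0],[0,0,0],[0,0,0],[0,0,0],[0,0,0],[0,0,0],[0,0,0],[0,0,0],[0,0,0],[0,0,0]],"angular":[[-0.002,-0.025,0],[-0.004,-0.05,0],[-0.005,-0.075,0],[-0.007,-0.1,0],[-0.009,-0.125,0],[-0.011,-0.15,0],[-0.013,-0.175,0],[-0.014,-0.2,0],[-0.016,-0.225,0],[-0.016,-0.225,0],[-0.016,-0.225,0],[-0.016,-0.225,0]],"grip":[0,0,0,0,0,0,0,0,0,0,0,0]}'
python3 - <<'E'
from h import *
s=r.state();x=Ro.from_quat(np.roll(s["eef_rot"],-1)).as_matrix();print(x.round(3),np.degrees(np.arccos(-x[2,0])))
S=cam("scene");D=cam("side");W=cam("wrist")
o=np.zeros((600,800,3),np.uint8)
o[:300,:400]=cv2.resize(S[0][190:370,290:530],(400,300));o[:300,400:]=cv2.resize(D[0][180:390,180:460],(400,300))
o[300:,:480]=cv2.resize(W[0],(480,300));cv2.imwrite("pics/t1.png",o)
E
```

```text
time_s: 14.1
position: [0.5359, 0.1741, 0.2218]
eef_rot: [0.735, 0.329, 0.536, -0.253]
contact_force: [-0.4, -0.1, -3.7]
gripper_width: 0.152
time_s: 15.3
position: [0.5361, 0.1741, 0.2221]
eef_rot: [0.793, 0.35, 0.448, -0.219]
contact_force: [0.2, -0.0, -3.9]
gripper_width: 0.155
[[ 0.504  0.66   0.557]
 [-0.034  0.66  -0.751]
 [-0.863  0.359  0.355]] 30.332153186867014
```

View pics/t1.png

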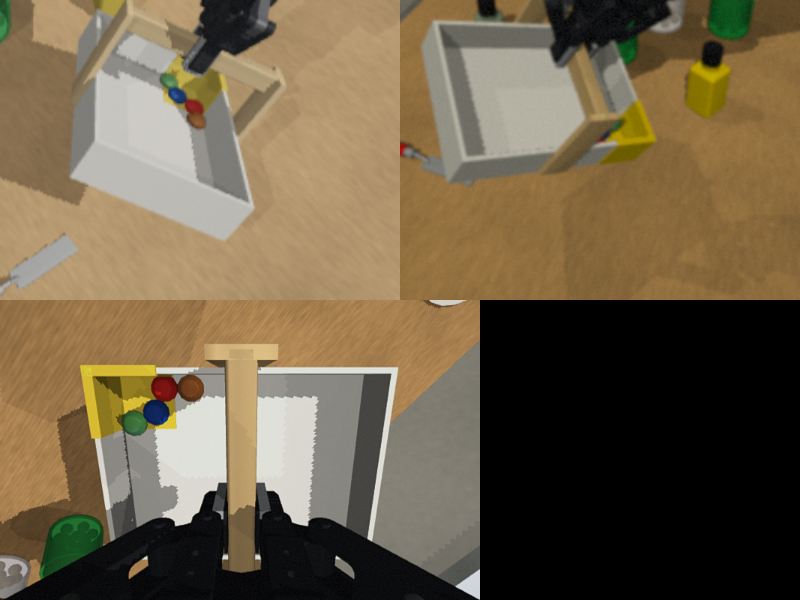

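The tote is held up at 30.3°. The four nuggets are near the yellow corner, strung out in an arc green–blue–red–amber, so they may be still sliding or jammed as an arch. I'll hold and compare.

```bash
cat > n.py <<'E'
from h import *
s=r.state();R=Ro.from_quat(np.roll(s["eef_rot"],-1)).as_matrix();p=np.array(s["position"])
# tote axes: x=tool y, z=-tool x, y=z cross x ; underside centre 86 mm below TCP along -z
T=np.c_[R[:,1],np.cross(-R[:,0],R[:,1]),-R[:,0]];o=p-T[:,2]*.086
c=cam("wrist");h=cv2.cvtColor(c[0],cv2.COLOR_BGR2HSV)
m0=np.zeros((400,640),bool);m0[80:270,110:560]=1
for n,lo,hi in[("green",50,85),("blue",100,125),("red",0,4),("amber",5,14)]:
    m=(m0&(h[...,0]>=lo)&(h[...,0]<=hi)&(h[...,1]>120)).astype(np.uint8)
    if n=="red": m|=(m0&(h[...,0]>174)&(h[...,1]>120)).astype(np.uint8)
    m=cv2.morphologyEx(m,cv2.MORPH_OPEN,np.ones((3,3),np.uint8))
    ks=[k for k in cv2.findContours(m,0,1)[0] if cv2.contourArea(k)>60]
    for k in ks:
        (u,v),rd=cv2.minEnclosingCircle(k);O,d=ray(c,u,v);O=T.T@(O-o);d=T.T@d;q=O+d*(.009-O[2])/d[2]
        print(n,(int(u),int(v),int(rd)),(q*1000).round(0),"to corner",round(np.hypot(q[0]+.101,q[1]-.071)*1000))
E
python3 n.py
python3 -m crank '{"delta_pos":[[0,0,0],[0,0,0],[0,0,0],[0,0,0],[0,0,0],[0,0,0],[0,0,0],[0,0,0]],"angular":[[0,0,0],[0,0,0],[0,0,0],[0,0,0],[0,0,0],[0,0,0],[0,0,0],[0,0,0]],"grip":[0,0,0,0,0,0,0,0]}'
python3 n.py
```

```text
green (179, 162, 17) [-89.  33.   9.] to corner 40
blue (207, 149, 17) [-70.  41.   9.] to corner 43
red (219, 117, 18) [-62.  60.   9.] to corner 41
amber (254, 117, 17) [-40.  60.   9.] to corner 62
time_s: 16.3
position: [0.536, 0.1741, 0.2219]
eef_rot: [0.793, 0.35, 0.448, -0.219]
contact_force: [0.6, 0.3, -4.8]
gripper_width: 0.15
green (179, 162, 17) [-89.  33.   9.] to corner 40
blue (207, 149, 17) [-70.  41.   9.] to corner 43
red (219, 117, 18) [-62.  60.   9.] to corner 41
amber (254, 117, 17) [-40.  60.   9.] to corner 62
```

The nuggets aren't moving: they have jammed as an arch between the two walls with the corner empty. I'll break it by tilting straight towards −x, so that red runs along the +y wall into the corner, then go back to the diagonal.

```bash
python3 - <<'E'
from h import *
s=r.state();R1=Ro.from_quat(np.roll(s["eef_rot"],-1))
a=np.radians(40.8);ax=lambda d:.5236*np.array([np.cos(d+np.pi/2),np.sin(d+np.pi/2),0])
lev=Ro.from_quat([.295,.643,-.294,.643])
d=a+np.pi; R2=Ro.from_rotvec(ax(d))*lev
print("to -x",(R2*R1.inv()).as_rotvec().round(3)); Rd=Ro.from_rotvec(ax(a+np.radians(135)))*lev
print("back",(Rd*R2.inv()).as_rotvec().round(3),s["joint_positions"].round(2))
E
```

```text
to -x [0.364 0.126 0.096]
back [-0.366 -0.121 -0.095] [ 0.17 -0.21  2.1  -0.17  0.74 -0.45]
```

```bash
python3 -m crank '{"delta_pos":[[0,0,0],[0,0,0],[0,0,0],[0,0,0],[0,0,0],[0,0,0],[0,0,0],[0,0,0],[0,0,0],[0,0,0],[0,0,0],[0,0,0]],"angular":[[0.036,0.013,0.01],[0.073,0.025,0.019],[0.11,0.038,0.029],[0.146,0.05,0.038],[0.182,0.063,0.048],[0.218,0.076,0.058],[0.255,0.088,0.067],[0.291,0.1,0.077],[0.328,0.113,0.086],[0.364,0.126,0.096],[0.364,0.126,0.096],[0.364,0.126,0.096]],"grip":[0,0,0,0,0,0,0,0,0,0,0,0]}'
python3 n.py
```

```text
time_s: 17.55
position: [0.5362, 0.1737, 0.2219]
eef_rot: [0.697, 0.451, 0.544, -0.118]
contact_force: [0.6, -0.2, -4.4]
gripper_width: 0.152
green (190, 166, 6) [-82.  30.   9.] to corner 45
green (175, 160, 12) [-91.  34.   9.] to corner 39
blue (208, 150, 17) [-70.  40.   9.] to corner 43
red (217, 116, 18) [-62.  61.   9.] to corner 40
amber (252, 117, 17) [-42.  60.   9.] to corner 60
```

The arch holds under −x tilt too. I'll tilt towards +y with a little +x to open it, then swing back.

```bash
cat > rot.py <<'E'
from h import *
import sys
s=r.state();R1=Ro.from_quat(np.roll(s["eef_rot"],-1))
d=np.radians(40.8+float(sys.argv[1]))+np.pi/2;t=np.radians(float(sys.argv[2]))
v=(Ro.from_rotvec(t*np.array([np.cos(d),np.sin(d),0]))*Ro.from_quat([.295,.643,-.294,.643])*R1.inv()).as_rotvec()
print(v.round(3),np.linalg.norm(v).round(2),[(v*k).round(3).tolist() for k in(.25,.5,.75)])
E
python3 rot.py 80 28
```

```text
[-0.747  0.145 -0.127] 0.77 [[-0.187, 0.036, -0.032], [-0.374, 0.072, -0.063], [-0.56, 0.109, -0.095]]
```

```bash
python3 -m crank '{"delta_pos":[[0,0,0],[0,0,0],[0,0,0],[0,0,0],[0,0,0],[0,0,0],[0,0,0],[0,0,0],[0,0,0],[0,0,0],[0,0,0],[0,0,0]],"angular":[[-0.093,0.018,-0.016],[-0.187,0.036,-0.032],[-0.28,0.054,-0.047],[-0.374,0.072,-0.063],[-0.467,0.09,-0.08],[-0.56,0.109,-0.095],[-0.653,0.127,-0.111],[-0.747,0.145,-0.127],[-0.747,0.145,-0.127],[-0.747,0.145,-0.127],[-0.747,0.145,-0.127],[-0.747,0.145,-0.127]],"grip":[0,0,0,0,0,0,0,0,0,0,0,0]}'
python3 n.py; python3 rot.py 135 30
```

```text
time_s: 18.8
position: [0.5362, 0.1736, 0.2225]
eef_rot: [0.765, 0.19, 0.483, -0.382]
contact_force: [0.2, -0.4, -3.8]
gripper_width: 0.152
green (179, 159, 17) [-89.  34.   9.] to corner 39
blue (210, 151, 17) [-69.  39.   9.] to corner 45
red (518, 239, 13) [133. -19.   9.] to corner 251
red (215, 116, 18) [-64.  61.   9.] to corner 39
amber (250, 116, 17) [-43.  60.   9.] to corner 59
[ 0.367 -0.263  0.105] 0.46 [[0.092, -0.066, 0.026], [0.183, -0.132, 0.052], [0.275, -0.197, 0.079]]
```

```bash
python3 rot.py 40 28
```

```text
[-0.061  0.318 -0.074] 0.33 [[-0.015, 0.08, -0.019], [-0.031, 0.159, -0.037], [-0.046, 0.239, -0.056]]
```

```bash
python3 -m crank '{"delta_pos":[[0,0,0],[0,0,0],[0,0,0],[0,0,0],[0,0,0],[0,0,0]],"angular":[[-0.015,0.08,-0.019],[-0.031,0.159,-0.037],[-0.046,0.239,-0.056],[-0.061,0.318,-0.074],[-0.061,0.318,-0.074],[-0.061,0.318,-0.074]],"grip":[0,0,0,0,0,0]}'
python3 n.py; python3 rot.py 180 28
```

```text
time_s: 19.45
position: [0.5364, 0.1733, 0.2223]
eef_rot: [0.67, 0.122, 0.578, -0.45]
contact_force: [-0.1, -0.2, -3.2]
gripper_width: 0.153
green (132, 247, 22) [-127.  -25.    9.] to corner 100
green (201, 117, 18) [-73.  60.   9.] to corner 30
blue (239, 152, 17) [-51.  39.   9.] to corner 60
red (238, 117, 18) [-50.  60.   9.] to corner 52
amber (279, 117, 17) [-25.  60.   9.] to corner 77
[ 0.797 -0.444  0.078] 0.92 [[0.199, -0.111, 0.02], [0.398, -0.222, 0.039], [0.598, -0.333, 0.059]]
```

The arch is open: green (-73,60), red and amber are on the +y wall and blue is below red. The other green blob is the jar outside. Now swing towards −x with some +y.

```bash
python3 rot.py 165 30
```

```text
[ 0.702 -0.543  0.106] 0.89 [[0.176, -0.136, 0.027], [0.351, -0.272, 0.053], [0.527, -0.408, 0.08]]
```

```bash
python3 -m crank '{"delta_pos":[[0,0,0],[0,0,0],[0,0,0],[0,0,0],[0,0,0],[0,0,0],[0,0,0],[0,0,0],[0,0,0],[0,0,0],[0,0,0],[0,0,0]],"angular":[[0.088,-0.068,0.014],[0.176,-0.136,0.027],[0.264,-0.204,0.04],[0.351,-0.272,0.053],[0.439,-0.34,0.067],[0.527,-0.408,0.08],[0.615,-0.476,0.093],[0.702,-0.543,0.106],[0.702,-0.543,0.106],[0.702,-0.543,0.106],[0.702,-0.543,0.106],[0.702,-0.543,0.106]],"grip":[0,0,0,0,0,0,0,0,0,0,0,0]}'
python3 n.py; python3 rot.py 135 30
```

```text
time_s: 20.7
position: [0.5364, 0.1739, 0.223]
eef_rot: [0.738, 0.425, 0.505, -0.143]
contact_force: [-0.3, -0.1, -4.0]
gripper_width: 0.151
green (173, 119, 18) [-90.  59.   9.] to corner 16
blue (217, 152, 17) [-64.  39.   9.] to corner 49
red (207, 117, 17) [-69.  60.   9.] to corner 34
amber (242, 117, 17) [-47.  60.   9.] to corner 55
[-0.254 -0.049 -0.068] 0.27 [[-0.063, -0.012, -0.017], [-0.127, -0.025, -0.034], [-0.19, -0.037, -0.051]]
```

Green is now in the corner and blue hangs under red. A −x tilt will carry blue past to the −x wall.

```bash
python3 rot.py 185 28
```

```text
[0.118 0.126 0.042] 0.18 [[0.029, 0.032, 0.01], [0.059, 0.063, 0.021], [0.088, 0.095, 0.031]]
```

```bash
python3 -m crank '{"delta_pos":[[0,0,0],[0,0,0],[0,0,0],[0,0,0],[0,0,0],[0,0,0]],"angular":[[0.029,0.032,0.01],[0.059,0.063,0.021],[0.088,0.095,0.031],[0.118,0.126,0.042],[0.118,0.126,0.042],[0.118,0.126,0.042]],"grip":[0,0,0,0,0,0]}'
python3 n.py; python3 rot.py 135 30
```

```text
time_s: 21.35
position: [0.5366, 0.1739, 0.2228]
eef_rot: [0.681, 0.447, 0.566, -0.124]
contact_force: [-0.5, 0.5, -3.8]
gripper_width: 0.151
green (173, 119, 18) [-90.  59.   9.] to corner 17
blue (177, 154, 17) [-89.  38.   9.] to corner 35
red (208, 118, 18) [-69.  60.   9.] to corner 34
amber (243, 117, 17) [-47.  60.   9.] to corner 55
[-0.374 -0.176 -0.097] 0.42 [[-0.094, -0.044, -0.024], [-0.187, -0.088, -0.049], [-0.281, -0.132, -0.073]]
```

Now compact. Amber is 55 mm out along the wall. There's plenty of time, so I'll try to tuck it into the 2x2 by swinging the tilt slightly to −y.

```bash
python3 rot.py 213 28
```

```text
[0.115 0.197 0.055] 0.23 [[0.029, 0.049, 0.014], [0.057, 0.099, 0.027], [0.086, 0.148, 0.041]]
```

```bash
python3 -m crank '{"delta_pos":[[0,0,0],[0,0,0],[0,0,0],[0,0,0],[0,0,0],[0,0,0]],"angular":[[0.029,0.049,0.014],[0.057,0.099,0.027],[0.086,0.148,0.041],[0.115,0.197,0.055],[0.115,0.197,0.055],[0.115,0.197,0.055]],"grip":[0,0,0,0,0,0]}'
python3 n.py; python3 rot.py 135 30;python3 rot.py 220 28
```

```text
time_s: 22.0
position: [0.5364, 0.1742, 0.2226]
eef_rot: [0.599, 0.455, 0.648, -0.116]
contact_force: [-0.2, 0.4, -4.0]
gripper_width: 0.153
green (174, 122, 18) [-90.  57.   9.] to corner 18
blue (178, 156, 17) [-89.  36.   9.] to corner 37
red (208, 129, 17) [-69.  53.   9.] to corner 37
amber (244, 130, 17) [-47.  52.   9.] to corner 57
[-0.493 -0.376 -0.125] 0.63 [[-0.123, -0.094, -0.031], [-0.246, -0.188, -0.063], [-0.37, -0.282, -0.094]]
[0.013 0.057 0.014] 0.06 [[0.003, 0.014, 0.003], [0.007, 0.029, 0.007], [0.01, 0.043, 0.01]]
```

```bash
python3 -m crank '{"delta_pos":[[0,0,0],[0,0,0],[0,0,0],[0,0,0],[0,0,0],[0,0,0],[0,0,0],[0,0,0],[0,0,0],[0,0,0],[0,0,0],[0,0,0]],"angular":[[-0.06,-0.047,-0.016],[-0.123,-0.094,-0.031],[-0.185,-0.141,-0.047],[-0.246,-0.188,-0.063],[-0.308,-0.235,-0.079],[-0.37,-0.282,-0.094],[-0.43,-0.33,-0.11],[-0.493,-0.376,-0.125],[-0.493,-0.376,-0.125],[-0.493,-0.376,-0.125],[-0.493,-0.376,-0.125],[-0.493,-0.376,-0.125]],"grip":[0,0,0,0,0,0,0,0,0,0,0,0]}'
python3 n.py; python3 rot.py 135 30
python3 - <<'E'
from h import *
s=r.state();x=Ro.from_quat(np.roll(s["eef_rot"],-1)).as_matrix();print("tilt",np.degrees(np.arccos(-x[2,0])),"jaw tilt",x[2,1])
S=cam("scene");D=cam("side");W=cam("wrist")
o=np.zeros((600,800,3),np.uint8)
o[:250,:400]=cv2.resize(S[0],(400,250),interpolation=3);o[:250,400:]=cv2.resize(D[0],(400,250),interpolation=3)
o[250:,:560]=cv2.resize(W[0],(560,350));o[250:500,560:]=cv2.resize(S[0][100:200,225:321],(240,250));cv2.imwrite("pics/t2.png",o)
E
```

```text
time_s: 23.25
position: [0.5365, 0.1739, 0.223]
eef_rot: [0.792, 0.349, 0.449, -0.22]
contact_force: [-0.8, -1.2, -3.7]
gripper_width: 0.153
green (174, 117, 18) [-89.  60.   9.] to corner 16
blue (178, 158, 17) [-90.  35.   9.] to corner 38
red (203, 137, 17) [-72.  48.   9.] to corner 37
amber (230, 117, 17) [-55.  60.   9.] to corner 47
[-0.     0.     0.001] 0.0 [[-0.0, 0.0, 0.0], [-0.0, 0.0, 0.0], [-0.0, 0.0, 0.001]]
tilt 30.039181238437006 jaw tilt 0.35505699619660136
```

View pics/t2.png

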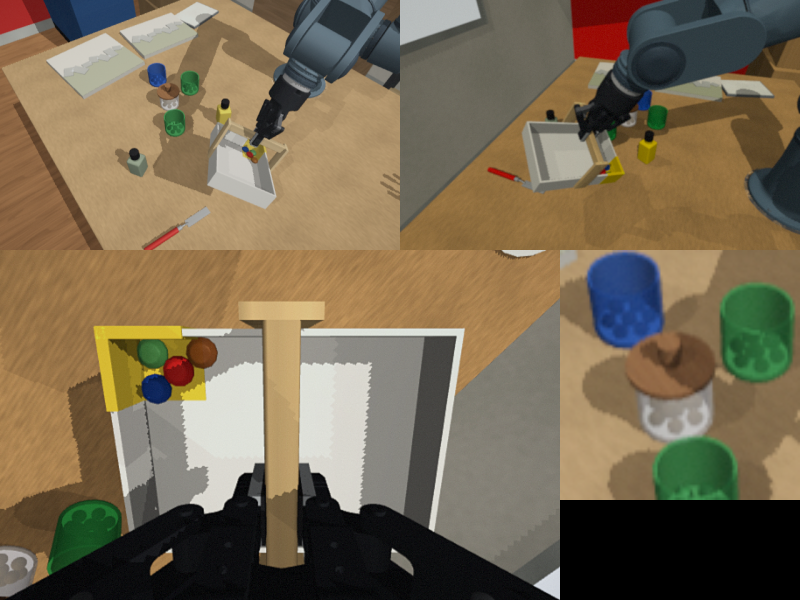

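All four nuggets are packed on the yellow patch, the tote is clear of the table, the lid is on, and the bystanders look unmoved. I'll hold briefly to check it's still, then hand in.

```bash
python3 -m crank '{"delta_pos":[[0,0,0],[0,0,0],[0,0,0],[0,0,0],[0,0,0],[0,0,0]],"angular":[[0,0,0],[0,0,0],[0,0,0],[0,0,0],[0,0,0],[0,0,0]],"grip":[0,0,0,0,0,0]}'; python3 n.py; python3 -c "
from station import r
print(abs(r.state()['dq']).max());print(r.job_done())"
```

```text
time_s: 24.05
position: [0.5363, 0.174, 0.2227]
eef_rot: [0.793, 0.349, 0.449, -0.22]
contact_force: [-0.4, 0.3, -2.5]
gripper_width: 0.151
green (173, 117, 18) [-90.  60.   9.] to corner 16
blue (178, 158, 17) [-89.  35.   9.] to corner 38
red (203, 137, 17) [-72.  48.   9.] to corner 37
amber (230, 116, 17) [-55.  61.   9.] to corner 48
0.002373615058569609
the job is handed in; nothing more can be done
None
```

The lid is seated level on the clear jar, and the job was handed in with the tote held up and tilted 30° with all four nuggets in its yellow corner. It took about 24 s of the 56 s.

- **Lid:** the disc matches the rim height in both fixed views and is centred within about 2 mm. The jar stayed where it was.
- **Tote:** it is gripped by its handle bar, well clear of the table, and still (joint speeds about 0.002 rad/s).
- **Nuggets:** on the first tilt they jammed in an arch short of the corner. I swung the tilt direction around to free them, including briefly away from the corner, then returned to the diagonal. They ended packed on the yellow patch with centres 16, 37, 38 and 48 mm from the corner. They did not move in the last 0.8 s and none spilled. Amber is the farthest out, at the patch's edge.
- **Bystanders:** the bottles and palette knife look unmoved in the last views.
- **Contact forces:** the largest I read were about 6 N on the tool at the end of the grasping moves, and about 8 N in all when the lid met the rim.
- **Disagreements:** early on, the two fixed cameras differed by up to 6 mm on the lid's position, so I used the wrist camera's figures. The gripper read 19 mm on the 22 mm knob, so it probably held nearer the neck.

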